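# Load the top carrier plate onto the microscope stage

### The job

Load the stage: with light pressure slide the top plate of the stack off sideways onto the stage, flat and without picking it up, until it is fully home against the end stop. Then push the locking bolt fully in behind it. Treat the plate gently, leave the other plates of the stack as they are, and do not disturb the things around.

Things in the scene. Friction and masses are not known exactly. Their poses are not given: they have to be found in the camera images.
- loader: Fixed loading fixture on the bench, 272 x 112 mm, dark metal. Origin: centre of its underside; x axis: sliding direction, from the stack to the stage; z up. Positions below are in its frame, in mm. Its -x half is a magazine for the stack, its +x half carries a rigid aluminium stage, x 0 to 130. The stage's height depends on how its focus was left and is NOT given: its surface lies at z 37 to 41.
- magazine (a point): Point at x -64, y 0, z 47. Stack: x -114 to -14, y -30 to 30, top face z 51. Magazine walls (y 32 to 38 both sides, top z 47; back x -122.5 to -116.5, top z 48) end just below that face: the top plate's edges cannot be gripped; press it with shut fingertips and drag. Open in front. The stack rests on a sprung bed, sinking about 1 mm per 6 N (5 mm at most) and coming back.
- stage_entry (a point): Point fixed to the fixture at x 0, y 0, z 39, at the stage's near edge (surface z 37 to 41, so the plate drops 2 to 6 mm; its tail falls off the stack after 100 mm: ease off there). Pressed with over about 12 N on the stack, the plate can sink so far that it jams on this edge; with under about 4 N the fingertips slip. 5 to 9 N is right; more than 25 N from the fingers harms the plate. Metal on metal slides easily (0.35).
- top_plate_c (a point): Centre (half-way up) of the top plate: grey aluminium, 100 mm along x, 60 mm along y, 8 mm thick, about 120 g; its top face is 4 mm above this point. It starts with its axes nearly along the fixture's, at x -64, z 47 of the fixture. A slide of 130 mm brings it home.
- seat (a point): Point fixed to the fixture at x 66, y 0, z 43: in plan, where the plate's centre lies when it is fully home; its true height is 41 to 45 (not given). End stop: face at x 116, to x 128, 10 mm above the stage. Guide rails: y 33 to 41 both sides, x 28 to 124, 6 mm above the stage, flared at the entry (from x 17), leaving the plate 3 mm of play to either side.
- bolt (a joint): Locking bolt: steel bar 11 mm wide, 9 mm high (z 41.5 to 50.5), at x 8.5, on the +y side of the stage's entry; slides to -y. 0 = drawn back, nose at y 41; 0.030 m = fully in, nose at y 11, 2 mm behind the trailing edge of a plate that is home. Starts at 0 to 0.006. It cannot pass a plate more than about 2 mm short. Moves with about 1.5 N, stays where left.
- bolt_knob (a point): Middle of the bolt's upright black round knob, 14 mm in diameter, 30 mm high (z 50.5 to 80.5, this point at z 65.5), at x 8.5 and y 86.5 less the bolt's joint value. Free on all sides above its bracket, which reaches to y 112.5 at z 41.
- plate2_c (a point): Centre of the second plate from the top, same size as the top plate, lying 8 mm lower. To be left where it is.
- plate3_c (a point): Centre of the third plate, the same.
- plate4_c (a point): Centre of the lowest plate, the same.
- bottle: Bystander: amber bottle, 52 mm in diameter, 100 mm high; origin under its centre.
- dish: Bystander: clear closed round dish, 86 mm in diameter, 15 mm high; origin under its centre.
- slidebox: Bystander: blue box 85 x 60 x 35 mm; origin under its centre.
Mind the look-alikes: they are no part of the job. Leave any brown or red look-alike of the part that bears top_plate_c alone.

How it is judged:
On the way, in this order (a step that is already met when the one before it is completed fails the run):
1. the top plate lies flat on the stage, fully home against the stop, with the bolt still open (x of top_plate_c in the frame of loader above 0.0635 m and z of top_plate_c in the frame of loader below 0.0465 m and angle between top_plate_c's own z axis and vertical below 0.03 rad and value of joint bolt below 0.015 m), for 0.2 s.
2. the bolt is pushed in (value of joint bolt above 0.026 m), for 0.2 s.
At the end, for the whole second after the job is handed in: The plate lies flat on the stage between the rails, within 2.5 mm of the end stop, the bolt is at least 26 of its 30 mm in, and the three other plates are within 6 mm of where they started (x of top_plate_c in the frame of loader above 0.0635 m and horizontal distance between top_plate_c and seat below 0.006 m and z of top_plate_c in the frame of loader below 0.0465 m and angle between top_plate_c's own z axis and vertical below 0.03 rad and value of joint bolt above 0.026 m and distance of each of plate2_c, plate3_c, plate4_c from where it was at the start of the episode below 0.006 m); the robot touches nothing.
It fails at once if the fingers load the plate with more than 25 N (contact force between the fingers and top_plate above 25 N).
It fails at once if the plate is picked up (15 mm above its place on the stack) or tipped by more than 12 degrees (z of top_plate_c in the frame of loader above 0.062 m or angle between top_plate_c's own z axis and vertical above 0.21 rad).
It fails at once if one of the other plates is shifted by more than 8 mm (distance of any of plate2_c, plate3_c, plate4_c from where it was at the start of the episode above 0.008 m).
It fails at once if a bystander is shifted by more than 20 mm (distance of any of bottle, dish, slidebox from where it was at the start of the episode above 0.02 m).
It also fails if it takes over 72 s, if anything falls off the work surface, if the arm or the gripper's body presses on something with over 40 N, if the wrist force passes 120 N, or if a joint passes its speed limit or range.

### The arm

A 7-joint arm with a two-finger parallel gripper is mounted at the origin on the work surface. World frame = base frame: x ahead of the robot, y to its left, z up, the work surface at z = 0. Lengths are in m, angles in rad, forces in N, time in s.
With the tool pointing down it reaches from about 0.35 to 0.9 m from the base axis. Payload 8.1 kg.
Tool frame: the origin (TCP) lies at the very end of the fingers, on their centre line; the grasp point (between the pads) lies ctrl.pinch_z behind it (ctrl.pinch_z is the distance from the TCP to the grasp point, in m); z points along the fingers, y is the direction in which the jaws open and shut (so a half turn about z gives the same grasp; the last joint's range is limited). The gripper opens to 85 mm and grips with 20 to 120 N. Pads are 22 mm wide; open, the fingers measure 114 mm over their backs; the gripper's body (76 mm by 85 mm) begins 54 mm behind the grasp point. The pads swing forward as they close: fully open they stand 13 mm farther back than shut.
Start: joints at [-1.208, 0.434, 0.025, 1.573, -0.012, 1.134, -0.075], TCP at [0.281, 0.558, 0.231] pointing down, gripper open.
Joint ranges: [-2.62, 2.62], [-0.44, 2.09], [-1.27, 1.32], [0.08, 2.57], [-1.32, 4.46], [0.12, 2], [-2.74, 2.74]. Speed limits (rad/s): [2.22, 2.22, 3.01, 3.01, 3.14, 3.14, 3.14].

### API

Orientations are given as a 3x3 rotation matrix whose columns are the frame's x, y, z axes.
In Python, from rig import ctrl, command_gripper, planner, readout, vision, workorder, models gives the robot as it stands. Calls block until the motion is done:
- ctrl.move_pose(position, orientation): joint-space move of the TCP to a pose.
- ctrl.move_l(position, frame=None, feed=0.15): straight line of the TCP; frame=None keeps the orientation; feed is the mean speed in m/s.
- ctrl.move_j(angles): joint-space move.
- command_gripper(opening, f_grip=None): finger opening in m; f_grip is the grip in N (None keeps the last); returns when the fingers have stopped.
- ctrl.sleep(seconds).
- planner.ik(position, orientation): joint angles nearest the present ones, or None.
- readout.get_state(): the state.
- vision.camera(name): name is "scene" or "top"; returns the picture (400x640x3 uint8, red, green, blue); there is no depth.
- vision.camera_model(name): a dict with "intrinsics" (3x3 intrinsics, pixels), "dist" ([k1, k2, p1, p2, k3] as OpenCV has them; the pictures are not rectified), "R" (3x3) and "t" (3): a world point X has camera coordinates R X + t. Camera axes: x right, y down, z forward; pixel columns grow to the right and rows downward; lengths in m; the calibration is good to about 2 mm. A picture is of the moment at which its call begins. camera_model takes no time and is no camera call.
A pose or a line that the arm cannot do raises ctrl.MotionError and nothing moves.
- workorder.job_done(): hands the job in, once; it reports no verdict.
Trained networks look in the newest picture that a camera, given by its name, has taken for a name from the list of things; names that differ only in an ending like _2 or _b are one class to them, and where a whole thing is asked for, a point or a joint stands for the part that bears it (a point fixed in the world has none). Each returns a list of dicts, best first, with "confidence" (0 to 1); they miss things now and then, are a little off and sometimes report something else, mostly with a low value. They report only what shows in the picture. A call takes as long as a camera call. They do not tell look-alikes from the thing itself.
- models.cut_out(camera, query): "mask" (400x640 bool, what is visible of it) and "box" ([left, top, width, height] in pixels, round what is visible of it).
- models.spot_point(camera, query): "uv" ([column, row] in pixels: a listed point, or the origin of a listed thing).
The state is a dict: "clock": time; "q": joint angles; "qd": joint speeds; "joint_efforts": joint torques, N m; "ee_pos": TCP position; "orientation": TCP orientation; "force": force on the tool from outside, world axes, zero at the start; "ft_torque": the same for the moment, N m; "gripper_width": finger opening in m.
Only numpy, scipy, OpenCV 4.12 (cv2) and the standard library are available. Lean on these libraries where they do the work, as an engineer would, in place of code of your own. Each camera call takes 0.05 s, during which the arm holds its last target. There are 200 camera calls.

## Working session

There is one attempt and no reset: what is moved stays moved. The work goes in short steps, each a Python script; the robot and the scene stay as the last script left them, time stands still between calls to the robot, and variables do not carry over. Pictures are saved under pics/ and viewed, about 8 in all and at most 12, crops included, and the job is handed in when it is done.

```bash
ls; mkdir -p pics; python3 - <<'E'
from rig import ctrl, readout, vision, models
import cv2, numpy as np
for n in ("scene","top"):
    im=vision.camera(n); cv2.imwrite(f"pics/{n}0.png",im[:,:,::-1])
    m=vision.camera_model(n); print(n,np.round(m["intrinsics"],1).tolist(),m["dist"],"C",(-m["R"].T@m["t"]).round(3),"z",m["R"][2].round(2))
    for q in ("loader","top_plate_c","bolt_knob","stage_entry","seat","magazine","plate2_c"):
        print(q,[(np.round(d["uv"]).tolist(),round(d["confidence"],2)) for d in models.spot_point(n,q)][:4])
print(readout.get_state()["clock"],readout.get_state()["force"],ctrl.pinch_z)
E
```

```text
pics
scene [[475.2, 0.0, 315.1], [0.0, 475.2, 195.2], [0.0, 0.0, 1.0]] [-0.12116623  0.          0.          0.          0.        ] C [0.982 0.443 0.644] z [-0.5  -0.57 -0.65]
loader [([291.0, 199.0], 0.37)]
top_plate_c [([261.0, 163.0], 0.97), ([410.0, 197.0], 0.77), ([296.0, 201.0], 0.66), ([199.0, 186.0], 0.55)]
bolt_knob [([348.0, 206.0], 0.63)]
stage_entry [([302.0, 221.0], 0.84)]
seat []
magazine [([294.0, 200.0], 0.57)]
plate2_c []
top [[485.6, 0.0, 329.0], [0.0, 485.6, 201.6], [0.0, 0.0, 1.0]] [-0.14158366  0.          0.          0.          0.        ] C [ 0.495 -0.046  1.134] z [ 0.07 -0.01 -1.  ]
loader [([322.0, 195.0], 0.58)]
top_plate_c [([437.0, 164.0], 0.82), ([352.0, 200.0], 0.79), ([426.0, 229.0], 0.79), ([295.0, 292.0], 0.71)]
bolt_knob [([303.0, 228.0], 0.53)]
stage_entry [([320.0, 190.0], 0.95)]
seat []
magazine [([344.0, 203.0], 0.85)]
plate2_c [([349.0, 201.0], 0.62)]
0.8 [ 0.03006446  0.09884232 -0.4978881 ] 0.0187
```

View pics/top0.png

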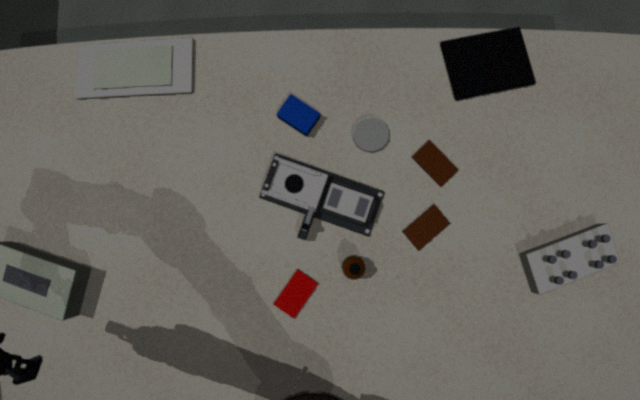

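View pics/scene0.png

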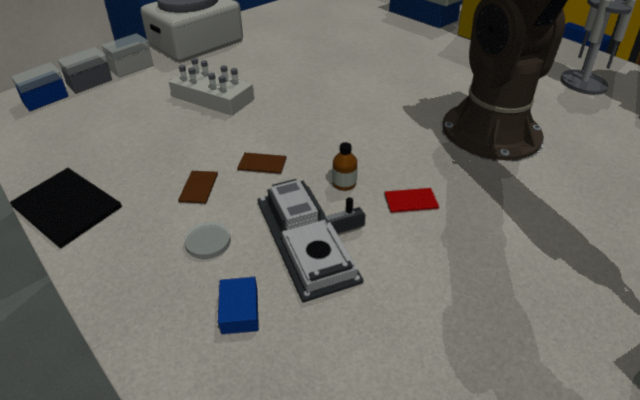

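Candidates for the plate: the grey plate on the fixture at top (352,200) / scene (293,200); brown look-alikes at top (437,164) and (426,229), and red at (295,292). The description gives the grey one on the loader. I'll fit the pose and check it in a close crop.

```bash
cat > h.py <<'E'
import numpy as np, cv2
from rig import ctrl, command_gripper, planner, readout, vision, workorder, models
from scipy.optimize import least_squares
def proj(n,X):
    m=vision.camera_model(n); return cv2.projectPoints(np.float64(X).reshape(-1,1,3),cv2.Rodrigues(m["R"])[0],m["t"],m["intrinsics"],np.array(m["dist"]))[0].reshape(-1,2)
def ray(n,uv,z):
    m=vision.camera_model(n); p=cv2.undistortPoints(np.float64(uv).reshape(-1,1,2),m["intrinsics"],np.array(m["dist"])).reshape(-1,2)
    d=np.c_[p,np.ones(len(p))]@m["R"]; C=-m["R"].T@m["t"]; return C+d*((z-C[2])/d[:,2])[:,None]
def l2w(P,X):
    X=np.atleast_2d(X)/1000.; c,s=np.cos(P[2]),np.sin(P[2]); return np.c_[P[0]+c*X[:,0]-s*X[:,1],P[1]+s*X[:,0]+c*X[:,1],X[:,2]]
def box(x0,x1,y0,y1,z): return [[x0,y0,z],[x1,y0,z],[x1,y1,z],[x0,y1,z]]
E
cat > fit.py <<'E'
from h import *
pts={"stage_entry":[0,0,39],"magazine":[-64,0,47],"bolt_knob":[8.5,84,65.5],"top_plate_c":[-64,0,47]}
obs=[("top","stage_entry",(320,190)),("top","magazine",(344,203)),("top","bolt_knob",(303,228)),("top","top_plate_c",(352,200)),
("scene","stage_entry",(302,221)),("scene","magazine",(294,200)),("scene","bolt_knob",(348,206)),("scene","top_plate_c",(296,201))]
f=lambda P:np.ravel([proj(n,l2w(P,pts[k]))[0]-uv for n,k,uv in obs])
c=ray("top",[[320,190],[352,200]],.04); d=c[0]-c[1]
r=least_squares(f,[*c[0,:2],np.arctan2(d[1],d[0])],loss="soft_l1"); print(r.x,r.fun.round(1).reshape(-1,2).tolist())
P=r.x
rows=[]
for n,(x,y) in (("top",(250,140)),("scene",(245,170))):
    vision.camera(n)
    for q in ("top_plate_c","loader"):
        for d in models.cut_out(n,q)[:4]:
            R=cv2.minAreaRect(cv2.findNonZero(d["mask"].astype(np.uint8)))
            print(n,q,round(d["confidence"],2),d["box"],np.round(ray(n,[R[0]],.047 if q[0]=="t" else .01)[0],4), np.round(R[1],1))
    im=cv2.imread(f"pics/{n}0.png")[y:y+135,x:x+140]; s=4 if n=="top" else 4
    big=cv2.resize(im,None,fx=s,fy=s,interpolation=cv2.INTER_CUBIC); big=cv2.convertScaleAbs(big,alpha=1.3)
    for b,col in ((box(-136,136,-56,56,0),(0,255,0)),(box(-114,-14,-30,30,51),(0,0,255)),(box(0,130,-32,32,39),(255,255,0)),([[8.5,84,80.5]],(255,0,255))):
        q=((proj(n,l2w(P,b))-[x,y]+.5)*s).astype(np.int32); cv2.polylines(big,[q],True,col,1); 
        for u in q: cv2.circle(big,tuple(map(int,u)),3,col,1)
    cv2.imwrite(f"pics/{n}_fit.png",big)
E
python3 fit.py
```

```text
[ 0.5890302  -0.0351598   1.17548588] [[1.0, 2.4], [3.6, -0.6], [0.5, -2.5], [-4.4, 2.4], [2.2, 4.3], [-0.5, 0.2], [1.3, 0.7], [-2.5, -0.8]]
top top_plate_c 0.91 [326.7, 185.5, 48.6, 39.3] [ 0.5649 -0.0958  0.047 ] [44.  26.8]
top top_plate_c 0.71 [415.7, 140.8, 42.3, 44.6] [ 0.6504 -0.295   0.047 ] [43.1 26. ]
top top_plate_c 0.64 [400.8, 204.6, 46.6, 45.8] [ 0.5046 -0.269   0.047 ] [26.5 44.2]
top top_plate_c 0.56 [272.1, 270.8, 46.2, 46.5] [0.3647 0.0268 0.047 ] [26.5 43.8]
top loader 0.92 [259.9, 152.6, 123.0, 85.9] [ 0.5613 -0.0263  0.01  ] [115.8  73. ]
scene top_plate_c 0.83 [273.6, 183.0, 45.5, 41.9] [ 0.5633 -0.0928  0.047 ] [43.8 31.8]
scene top_plate_c 0.79 [177.6, 171.0, 39.3, 34.0] [ 0.6783 -0.2548  0.047 ] [27.9 43.4]
scene top_plate_c 0.76 [235.1, 154.5, 52.0, 19.0] [ 0.5376 -0.2305  0.047 ] [20. 49.]
scene top_plate_c 0.73 [380.1, 187.8, 60.2, 22.4] [0.4004 0.0588 0.047 ] [24.  53.9]
scene loader 0.77 [255.3, 181.0, 109.5, 120.8] [ 0.5589 -0.0204  0.01  ] [123.6  93.9]
```

View pics/top_fit.png

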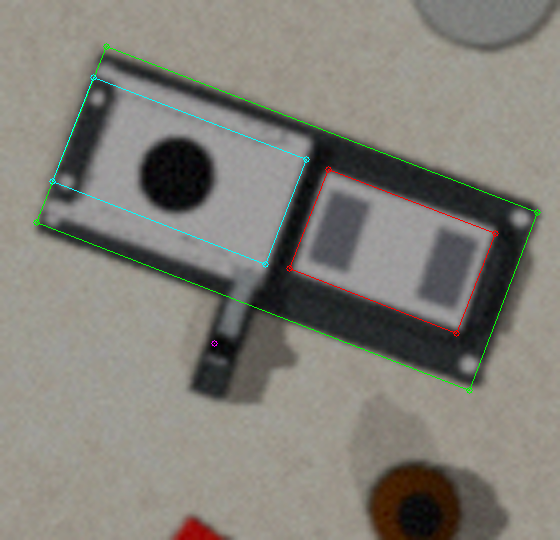

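View pics/scene_fit.png

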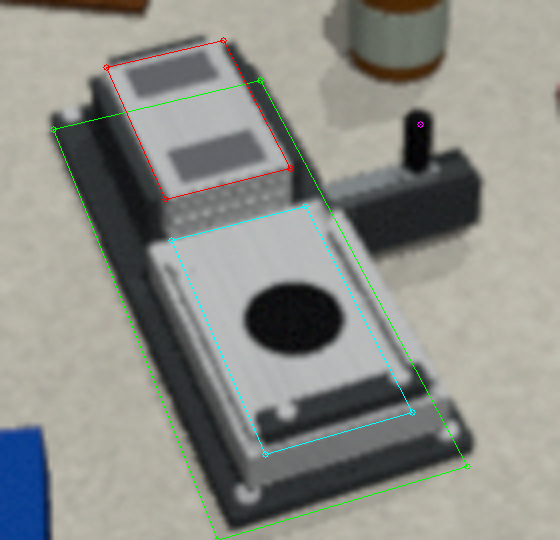

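The chosen plate is the grey one on the loader; the net-only fit is about 1 cm off, so I'll refine on clean enlarged crops.

```bash
python3 - <<'E'
import cv2
for n,x,y,w,h,s in (("top",257,148,132,96,6),("scene",253,175,118,125,5)):
    im=cv2.imread(f"pics/{n}0.png")[y:y+h,x:x+w]
    big=cv2.convertScaleAbs(cv2.resize(im,None,fx=s,fy=s,interpolation=cv2.INTER_LANCZOS4),alpha=1.25)
    for k in range(0,w,10): cv2.putText(big,str(x+k),(k*s,8),0,.3,(0,255,255)); cv2.line(big,(k*s,0),(k*s,h*s),(0,140,160),1) 
    for k in range(0,h,10): cv2.putText(big,str(y+k),(0,k*s),0,.3,(0,255,255)); cv2.line(big,(0,k*s),(w*s,k*s),(0,140,160),1)
    cv2.imwrite(f"pics/{n}_big.png",big)
E
```

```text
(no output)
```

View pics/top_big.png

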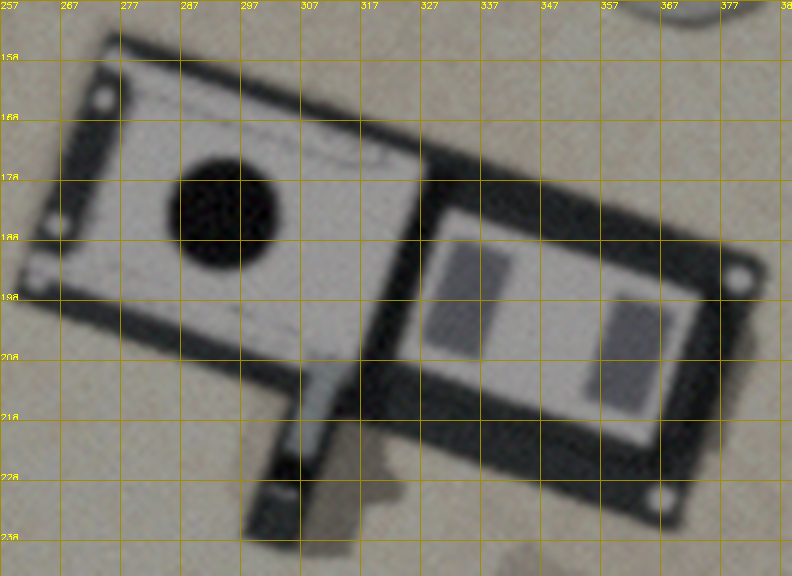

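View pics/scene_big.png

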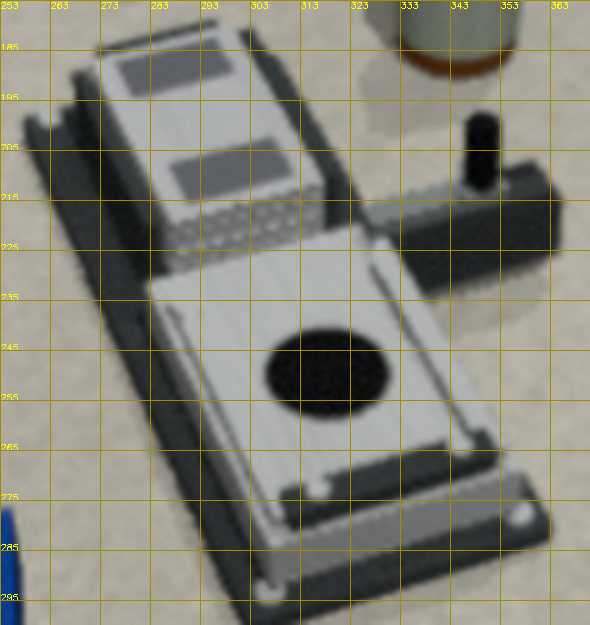

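```bash
cat > fit2.py <<'E'
from h import *
T=lambda a:(np.array(a)+.5)/6-.5+[257,148]
S=lambda a:(np.array(a)+.5)/5-.5+[253,175]
plate=box(-50,50,-30,30,51)
pt=T([(707,293),(443,206),(399,357),(653,447)]); ps=S([(95,57),(165,226),(325,185),(243,28)])
st=T([(426,158),(108,45),(22,285)]); ss=S([(147,285),(272,545),(522,470)])
kt=T([(293,468)]); ks=S([(483,153)])
def dproj(n,X,off): return proj(n,X+off)
def res(v):
    P=v[:3]; Q=v[3:6]; zs,w,j=v[6:9]*1; ot=np.r_[v[9:11],0]; os_=v[11:14]
    stt=[[0,-w,zs],[130,-w,zs],[130,w,zs]]; 
    r=[dproj("top",l2w(Q,plate),ot)-pt, dproj("scene",l2w(Q,plate),os_)-ps, dproj("top",l2w(P,stt),ot)-st, dproj("scene",l2w(P,stt),os_)-ss,
       dproj("top",l2w(P,[8.5,86.5-j,80.5]),ot)-kt, dproj("scene",l2w(P,[8.5,86.5-j,65.5]),os_)-ks]
    c=l2w(P,[-64,0,51])[0]
    return np.r_[np.concatenate(r).ravel(),(zs-39)/2,(j-3)/2.5,np.array(v[9:14])/.0015,(Q[:2]-c[:2])/.002,(Q[2]-P[2])/.02]
r=least_squares(res,[.589,-.0352,1.18,.565,-.094,1.18,39,46,3,0,0,0,0,0],x_scale=[.01,.01,.05]*2+[1,1,1]+[.001]*5,loss="soft_l1")
v=r.x; print("P",v[:3].round(4),"Q",v[3:6].round(4),"zs,w,j",v[6:9].round(2),"offs",(v[9:]*1000).round(1)); print(res(v)[:32].reshape(-1,2).round(1).tolist())
c=l2w(v[:3],[-64,0,51])[0]; print("plate offset",(v[3:5]-c[:2])*1000)
np.save("pose.npy",v)
E
python3 fit2.py
```

```text
P [ 0.5872 -0.0358  1.207 ] Q [ 0.5645 -0.0951  1.1964] zs,w,j [39.25 45.14  3.77] offs [ 0.5 -0.4 -0.5  0.4 -0.4]
[[-0.7, 0.6], [1.4, -0.1], [-0.4, -0.2], [-0.7, 0.1], [-0.8, 0.6], [0.9, -0.3], [-0.0, -0.3], [-1.5, -0.7], [0.5, 0.4], [-0.2, 0.4], [0.6, -2.3], [-0.4, -0.3], [-0.1, 0.9], [0.9, -0.2], [-0.5, 0.4], [-0.1, 0.3]]
plate offset [0.09220819 0.4456672 ]
```

```bash
cat >> h.py <<'E'
import os
if os.path.exists("pose.npy"):
    V=np.load("pose.npy"); P=V[:3]; Q=V[3:6]
    ex=np.array([np.cos(P[2]),np.sin(P[2]),0]); ey=np.array([-ex[1],ex[0],0])
def ori(a):  # tool x at world yaw a, pointing down
    x=np.array([np.cos(a),np.sin(a),0]); z=np.array([0,0,-1.]); return np.c_[x,np.cross(z,x),z]
def F(n=4,dt=.01):
    f=[]
    for _ in range(n): f.append(readout.get_state()["force"]); ctrl.sleep(dt)
    return np.mean(f,0)
def loc(): # tcp in loader frame, mm
    d=np.array(readout.get_state()["ee_pos"])-[P[0],P[1],0]; return np.array([d@ex,d@ey,d[2]])*1000
def W(x,y,z): return l2w(P,[x,y,z])[0]
def clk(): return round(readout.get_state()["clock"],2)
E
cat > s1.py <<'E'
from h import *
s=readout.get_state(); R0=s["orientation"]; print(np.round(R0,2).tolist(),"loc",loc().round(1))
best=None
for k in range(4):
    R=ori(P[2]+k*np.pi/2); js=[planner.ik(W(x,y,z),R) for x,y,z in ((-64,0,120),(-64,0,47),(70,0,45),(8,115,60),(8,70,60))]
    if any(j is None for j in js): print(k,"no"); continue
    m=max(np.abs(np.array(j)-s["q"]).max() for j in js); print(k,round(m,2),np.round(js[1],2))
    if best is None or m<best[0]: best=(m,k)
k=best[1]; R=ori(P[2]+k*np.pi/2); np.save("R.npy",R)
command_gripper(0.0); print(clk())
ctrl.move_pose(W(-64,0,130),R); print("above",clk(),loc().round(1))
ctrl.move_l(W(-64,0,60),feed=.15); ctrl.sleep(.2)
print(clk(),loc().round(1),"F0",F(10).round(2)); 
c=clk(); ctrl.move_l(W(-64,0,58),feed=.03); print("dt small",clk()-c, loc().round(2),F(10).round(2))
E
python3 s1.py
```

```text
[[-0.89, 0.45, -0.0], [0.45, 0.89, -0.0], [0.0, -0.0, -1.0]] loc [446.2 497.8 231.3]
0 0.87 [-0.33  0.63  0.59  1.92 -0.51  0.74  0.19]
1 1.6 [-0.13  0.58  0.29  1.91 -0.24  0.69  1.51]
2 2.68 [ 0.76  0.84 -1.07  1.83  0.87  1.03  2.1 ]
3 1.48 [-0.37  0.64  0.64  1.93 -0.55  0.76 -1.33]
1.87
above 4.42 [-6.26e+01  1.00e-01  1.30e+02]
5.23 [-63.8  -0.7  61. ] F0 [-0.11 -0.16  0.13]
dt small 0.25 [-63.97   0.08  57.99] [-0.34 -0.16  0.06]
```

```bash
cat >> h.py <<'E'
def slide(x,y,z,xend,step=2.0,tgt=7.0,feed=.03,gain=.09,tmax=25,fxmax=12):
    """drag along loader x with Fz servo; x,y,z commanded, mm"""
    t0=clk(); i=0; b=np.zeros(3)
    while x<xend and clk()-t0<tmax:
        f=F(2,.005); fz=f[2]; fx=f@ex
        if i%5==0: print(f"{clk()-t0:5.1f} x{x:6.1f} z{z:6.2f} act{loc().round(1)} Fz{fz:5.1f} Fx{fx:5.1f} Fy{f@ey:5.1f}")
        i+=1
        if fz>16 or abs(fx)>fxmax: print("HIGH",x,z,f@ex,f@ey,fz); ctrl.move_l(W(x,y,z+.8),feed=.03); break
        z-=np.clip(gain*(tgt-fz),-.6,.35)
        if 4<fz<11: x+=step
        ctrl.move_l(W(x,y,z),feed=feed)
    print("end",clk(),x,z,loc().round(2),F().round(2)); return x,y,z
E
cat > s2.py <<'E'
from h import *
q=np.array([Q[0]-P[0],Q[1]-P[1],0])*1000; x,y=q@ex,q@ey; print("start",x,y)
z=56.
ctrl.move_l(W(x,y,z),feed=.03)
while z>46:
    f=F(2,.005)[2]
    if f>6: break
    z-=.5 if f<1 else .25; ctrl.move_l(W(x,y,z),feed=.02)
print("contact",clk(),z,loc().round(2),F().round(2))
np.save("xyz.npy",slide(x,y,z,x+44))
E
python3 s2.py
```

```text
start -63.550693425706434 0.07242381128051179
contact 9.65 49.75 [-6.358e+01 -4.000e-02  4.998e+01] [-1.37  0.41  6.56]
  0.0 x -63.6 z 49.75 act[-63.5  -0.1  50. ] Fz  7.0 Fx  0.3 Fy  1.3
  1.3 x -53.6 z 49.61 act[-54.   -0.6  50. ] Fz  6.1 Fx -1.8 Fy  0.3
  2.7 x -43.6 z 49.51 act[-44.   -0.6  49.9] Fz  6.3 Fx -1.3 Fy -0.1
  4.0 x -33.6 z 49.38 act[-34.   -0.6  49.8] Fz  6.7 Fx -1.7 Fy -0.4
  5.3 x -23.6 z 49.35 act[-24.1  -0.7  49.8] Fz  7.0 Fx -1.1 Fy -0.2
end 15.55 -19.550693425706434 49.3660729872917 [-20.03  -0.63  49.75] [-0.43 -1.19  6.59]
```

```bash
cat > pic.py <<'E'
import sys; from h import *
o=[]
for n,x,y in (("top",250,140),("scene",240,170)):
    im=vision.camera(n)[y:y+140,x:x+135,::-1].copy()
    o.append(cv2.convertScaleAbs(cv2.resize(im,None,fx=2.9,fy=2.9,interpolation=cv2.INTER_CUBIC),alpha=1.25))
cv2.imwrite(f"pics/{sys.argv[1]}.png",np.hstack(o))
E
python3 pic.py mid1
```

```text
(no output)
```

View pics/mid1.png

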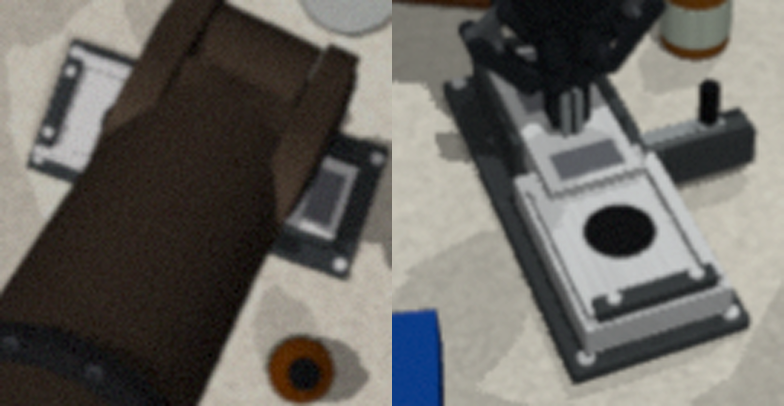

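The plate is moving with the fingers (in the scene half, its nose at about (595,185) is over the stage entry). I'll continue to just before the tail drop.

```bash
python3 - <<'E'
from h import *
x,y,z=np.load("xyz.npy")
x,y,z=slide(x,y,z,30,tgt=6.8,gain=.06)
np.save("xyz.npy",(x,y,z))
E
```

```text
0.0 x -19.6 z 49.37 act[-20.   -0.6  49.8] Fz  6.7 Fx -1.0 Fy -0.0
  1.4 x  -9.6 z 49.29 act[-9.9 -0.6 49.7] Fz  6.8 Fx -0.9 Fy -0.1
  2.7 x   0.4 z 49.15 act[ 0.1 -0.6 49.5] Fz  6.4 Fx -1.1 Fy -0.4
  4.0 x  10.4 z 48.99 act[10.1 -0.5 49.3] Fz  5.5 Fx -1.0 Fy -0.3
  5.4 x  20.4 z 48.84 act[20.2 -0.5 49.2] Fz  5.4 Fx -1.0 Fy -0.3
end 22.35 30.449306574293566 48.60058112878423 [30.11 -0.52 48.93] [-0.5  -0.8   5.93]
```

```bash
python3 - <<'E'
from h import *
x,y,z=np.load("xyz.npy")
x,y,z=slide(x,y,z,42,step=1.5,tgt=5.2,gain=.06)
x,y,z=slide(x,y,z,60,step=2,tgt=7,gain=.06)
np.save("xyz.npy",(x,y,z))
E
python3 pic.py mid2
```

```text
0.0 x  30.4 z 48.60 act[30.1 -0.5 48.9] Fz  6.6 Fx -1.1 Fy -0.2
  1.4 x  36.4 z 48.38 act[36.5  0.3 48.1] Fz  0.0 Fx -0.7 Fy -0.4
  2.7 x  36.4 z 46.81 act[36.5  0.  47. ] Fz  3.2 Fx -0.2 Fy  1.1
end 26.38 42.449306574293566 46.68505480164668 [42.54 -0.46 46.96] [-0.71 -1.33  5.63]
  0.0 x  42.4 z 46.69 act[42.5 -0.4 46.9] Fz  5.5 Fx -1.9 Fy -0.2
  1.3 x  52.4 z 46.49 act[52.5 -0.6 46.9] Fz  7.0 Fx -1.8 Fy  0.1
end 28.82 60.449306574293566 46.460417393129056 [60.55 -0.66 46.95] [-0.49 -1.98  7.14]
```

View pics/mid2.png

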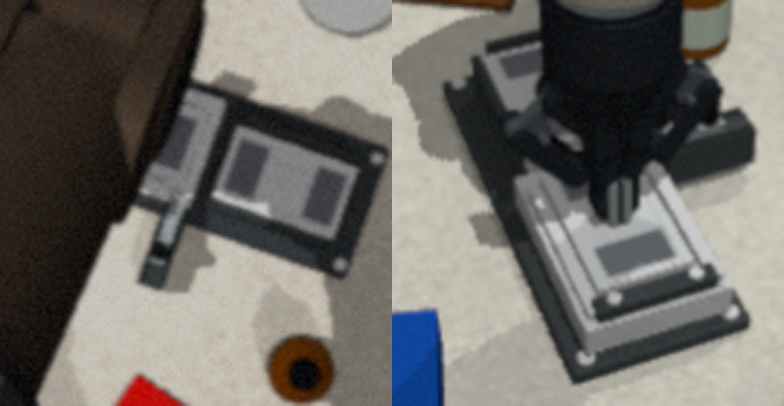

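Drop was at the expected x≈36, so the plate follows the fingers; it lies between the rails (nose about 5 mm from the stop, scene (645,265)). Now home it.

```bash
python3 - <<'E'
from h import *
x,y,z=np.load("xyz.npy")
while x<72:
    x,y,z=slide(x,y,z,x+1,step=1,tgt=8,gain=.06)
    fx=F()@ex; print(round(fx,1))
    if fx<-4.5: break
np.save("xyz.npy",(x,y,z))
E
```

```text
0.0 x  60.4 z 46.46 act[60.6 -0.6 46.9] Fz  6.3 Fx -1.1 Fy  0.2
end 29.22 61.449306574293566 46.36013428885547 [61.28 -0.72 46.95] [-1.07 -2.47  8.12]
-2.5
  0.0 x  61.4 z 46.36 act[61.2 -0.7 46.9] Fz  9.1 Fx -2.5 Fy  0.6
end 29.55 62.449306574293566 46.42530762432802 [62.34 -0.72 46.97] [-0.81 -2.15  8.16]
-2.7
  0.0 x  62.4 z 46.43 act[62.3 -0.7 47. ] Fz  6.7 Fx -2.4 Fy  0.0
end 29.88 63.449306574293566 46.34819594761351 [63.22 -0.76 46.95] [-1.03 -2.24  8.04]
-2.7
  0.0 x  63.4 z 46.35 act[63.3 -0.8 46.9] Fz  8.2 Fx -3.1 Fy  0.4
end 30.22 64.44930657429356 46.35974106319871 [64.23 -0.78 46.94] [-0.62 -2.63  7.72]
-2.1
  0.0 x  64.4 z 46.36 act[64.3 -0.8 46.9] Fz  8.2 Fx -2.7 Fy  0.6
end 30.55 65.44930657429356 46.36966103490219 [65.25 -0.77 46.94] [-0.99 -2.39  8.01]
-2.5
  0.0 x  65.4 z 46.37 act[65.2 -0.8 46.9] Fz  7.6 Fx -2.0 Fy -0.3
end 30.88 66.44930657429356 46.34829567842113 [66.22 -0.81 46.93] [-0.72 -2.76  7.98]
-3.0
  0.0 x  66.4 z 46.35 act[66.2 -0.8 47. ] Fz  8.1 Fx -2.9 Fy -0.1
end 31.22 67.44930657429356 46.35395858129281 [66.92 -0.75 46.93] [-1.1  -3.12  8.12]
-3.0
  0.0 x  67.4 z 46.35 act[66.9 -0.8 46.9] Fz  8.9 Fx -3.0 Fy  0.5
end 31.55 68.44930657429356 46.40780357192281 [67.86 -0.79 46.95] [-1.51 -3.27  8.34]
-3.5
  0.0 x  68.4 z 46.41 act[67.9 -0.7 46.9] Fz  7.6 Fx -3.1 Fy -0.1
end 31.88 69.44930657429356 46.38605656170603 [68.72 -0.77 46.94] [-1.58 -3.25  8.31]
-3.7
  0.0 x  69.4 z 46.39 act[68.7 -0.8 46.9] Fz  8.4 Fx -4.1 Fy  0.1
end 32.22 70.44930657429356 46.40854310655009 [69.74 -0.75 46.93] [-1.46 -3.47  8.17]
-4.4
  0.0 x  70.4 z 46.41 act[69.7 -0.8 47. ] Fz  8.0 Fx -3.2 Fy  0.3
end 32.55 71.44930657429356 46.40900050594431 [70.74 -0.75 46.94] [-1.06 -3.18  7.71]
-3.8
  0.0 x  71.4 z 46.41 act[70.7 -0.8 46.9] Fz  8.4 Fx -3.4 Fy -0.7
end 32.88 72.44930657429356 46.432559423053725 [71.76 -0.79 46.96] [-1.71 -3.23  7.75]
-3.4
```

Fx levelled at about 3.5 N, so the fingers are probably slipping against the stop. One more short drag at 9 N, then lift straight up and look.

```bash
python3 - <<'E'
from h import *
x,y,z=np.load("xyz.npy")
x,y,z=slide(x,y,z,x+5,step=1,tgt=9,gain=.06)
ctrl.move_l(W(x,y,z+4),feed=.03)
ctrl.move_l(W(x,y,110),feed=.2)
ctrl.move_pose(W(8.5,118,110),np.load("R.npy")); print(clk(),loc().round(1))
E
python3 - <<'E'
import sys; sys.path.insert(0,'.')
import os; os.chdir('.')
from h import *
im=vision.camera("scene").copy()
x,y=275,205
a=cv2.convertScaleAbs(cv2.resize(im[y:y+100,x:x+105,::-1],None,fx=5.5,fy=5.5,interpolation=cv2.INTER_CUBIC),alpha=1.25)
cv2.imwrite("pics/home.png",a)
vision.camera("top")
for n in("scene","top"):
    print([(n,round(d["confidence"],2),d["box"],np.round(((ray(n,[d["uv"]],.043)[0]-[P[0],P[1],0])@np.c_[ex,ey])*1000,1)) for d in [dict(a,box="") for a in models.spot_point(n,"top_plate_c")][:5]])
E
```

```text
0.0 x  72.4 z 46.43 act[71.8 -0.8 47. ] Fz  8.0 Fx -4.1 Fy  0.1
end 34.28 77.44930657429356 46.25816736423316 [76.5  -0.89 46.95] [-1.48 -4.09  9.26]
35.66 [  8.5 118.8 109.6]
[('scene', 0.98, '', array([ 12.9, 200.5])), ('scene', 0.88, '', array([-198.3,  -18.7])), ('scene', 0.66, '', array([72.6,  0.5])), ('scene', 0.63, '', array([-181.5, -167.3])), ('scene', 0.43, '', array([-68.4,   3.9]))]
[('top', 0.92, '', array([-247.8,   -4.8])), ('top', 0.75, '', array([-221.9, -149.6])), ('top', 0.71, '', array([64.1, -3.6])), ('top', 0.46, '', array([-14.9, 231.6]))]
```

View pics/home.png

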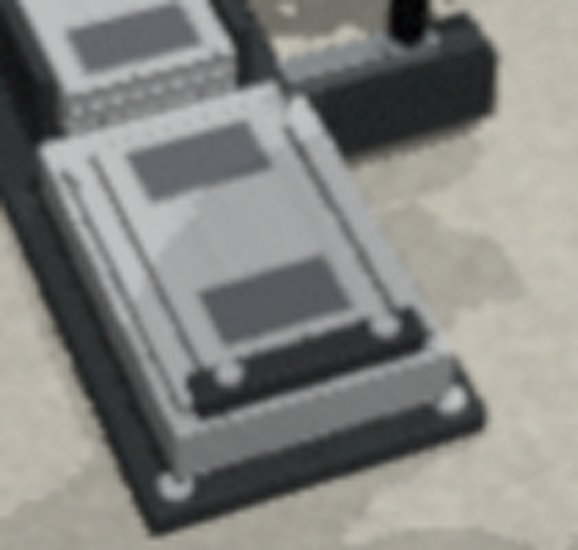

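```bash
cat > lab.py <<'E'
from h import *
def labels(im,n,z,xc,name):
    g=np.mgrid[xc-58:xc+58:.5,-38:38:.5]; X=np.c_[g[0].ravel(),g[1].ravel(),np.full(g[0].size,z)]
    off=np.r_[V[9:11],0] if n=="top" else V[11:14]
    uv=proj(n,l2w(P,X)+off).astype(np.float32).reshape(*g[0].shape,2)
    w=cv2.remap(np.ascontiguousarray(im),uv[...,0],uv[...,1],cv2.INTER_CUBIC); gr=cv2.cvtColor(w,cv2.COLOR_RGB2GRAY)
    m=((gr>50)&(gr<118)).astype(np.uint8); m=cv2.morphologyEx(m,cv2.MORPH_OPEN,np.ones((7,7)))
    k,_,st,c=cv2.connectedComponentsWithStats(m)
    for i in range(1,k):
        if 500<st[i,4]<5000: print(name,n,"x %.1f y %.1f"%(xc-58+c[i][1]/2,-38+c[i][0]/2),"size",st[i,2:4][::-1]/2,"area",st[i,4]/4)
    return cv2.resize(w,None,fx=1.7,fy=1.7)
A=[]
for n in("scene","top"):
    A.append(labels(cv2.imread(f"pics/{n}0.png")[:,:,::-1],n,51,-64,"start")); im=vision.camera(n); A.append(labels(im,n,47,66,"now")); labels(im,n,43,-64,"plate2")
cv2.imwrite("pics/rect.png",cv2.convertScaleAbs(np.vstack([np.hstack(A[:2]),np.hstack(A[2:])])[:,:,::-1],alpha=1.2))
E
python3 lab.py; python3 -c "
import cv2;print(cv2.imread('pics/rect.png').shape)"
```

```text
start scene x -117.7 y -1.4 size [ 9.5 52. ] area 445.25
start scene x -92.5 y -32.4 size [42.5  8.5] area 194.0
start scene x -97.2 y -0.5 size [25.5 43. ] area 1059.25
start scene x -19.2 y -11.0 size [62. 64.] area 726.5
start scene x -33.3 y 0.1 size [25.5 43. ] area 1055.25
now scene x 32.9 y -1.0 size [24.5 43. ] area 1009.25
now scene x 78.2 y 30.9 size [91.5 10. ] area 411.0
now scene x 97.9 y -31.8 size [39.5  7.5] area 159.5
now scene x 96.4 y -1.0 size [26.5 44. ] area 1119.5
plate2 scene x -117.4 y 12.5 size [ 9.  58.5] area 261.0
plate2 scene x -98.3 y 0.5 size [24.  41.5] area 971.5
plate2 scene x -34.3 y 0.1 size [24. 42.] area 983.75
plate2 scene x -10.9 y -3.9 size [11.5 64.5] area 530.25
now top x 15.2 y -0.6 size [ 5.5 59. ] area 286.0
now top x 34.7 y -0.4 size [26.5 44. ] area 1100.25
now top x 98.3 y -0.6 size [26.5 44.5] area 1133.0
now top x 116.9 y -4.0 size [16. 72.] area 411.5
plate2 top x -95.6 y 0.9 size [26.  43.5] area 1084.0
plate2 top x -31.6 y 0.4 size [26.  43.5] area 1083.25
(788, 516, 3)
```

View pics/rect.png

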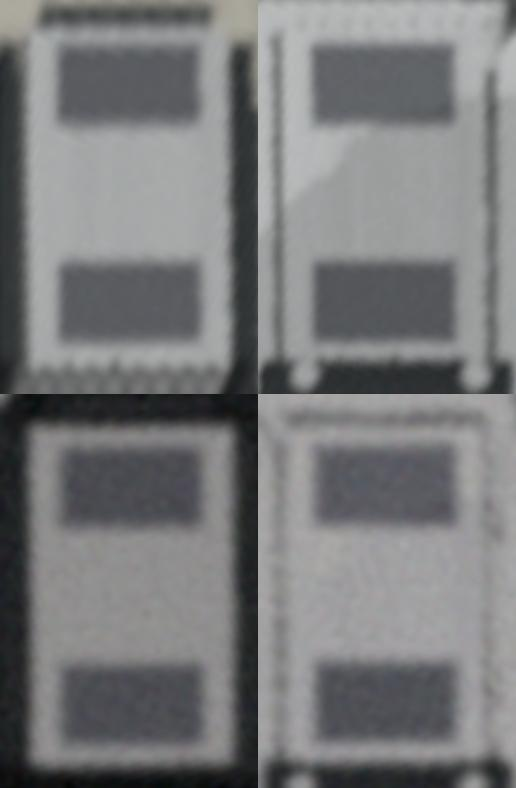

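Measured home: label shift 129.9 mm (scene) and 130.1 mm (top), with no gap at the stop. Now the bolt.

```bash
cat > bolt.py <<'E'
from h import *
ctrl.move_l(W(8.5,128,105),feed=.15); ctrl.move_l(W(8.5,128,64),feed=.15); ctrl.sleep(.15)
b=F(6); print(clk(),loc().round(1),b.round(2)); y=128.; i=0; first=None
while y>55:
    y-=2 if first is None else 1.5; ctrl.move_l(W(8.5,y,64),feed=.04); f=(F(2,.005)-b)@ey
    if first is None and f>.8: first=y; print("touch",y)
    i+=1
    if i%5==0: print(y,round(f,1))
    if f>7: print("hard",y,loc().round(1),f); break
print(clk(),loc().round(1))
ctrl.sleep(.1); ctrl.move_l(W(8.5,y+25,64),feed=.15); ctrl.move_l(W(8.5,y+25,140),feed=.2); print(clk())
E
python3 bolt.py; python3 pic.py bolt; python3 lab.py | grep -E "now|plate2"
```

```text
36.83 [  8.8 127.3  64.8] [0.23 0.15 0.02]
118.0 0.2
108.0 0.5
touch 102.0
99.0 1.0
91.5 1.1
84.0 0.9
76.5 5.3
hard 75.0 [ 8.5 77.  63.7] 9.414162024010524
45.1 [ 8.5 77.  63.7]
46.05
now scene x 12.4 y 24.0 size [12. 31.] area 273.0
now scene x 32.8 y -1.2 size [25. 42.] area 1003.5
now scene x 72.8 y 30.4 size [75.  5.] area 326.75
now scene x 95.6 y -31.9 size [43.5  7.5] area 174.25
now scene x 96.4 y -0.9 size [26.5 44. ] area 1124.25
plate2 scene x -117.4 y 12.1 size [ 9.  58.5] area 257.5
plate2 scene x -94.8 y 5.3 size [46.5 51. ] area 1195.0
plate2 scene x -34.3 y 0.1 size [24. 42.] area 983.75
plate2 scene x -10.9 y -4.0 size [11.5 64.5] area 532.0
now top x 14.0 y 5.6 size [11.  59.5] area 387.75
now top x 34.6 y -0.6 size [26. 43.] area 1071.5
now top x 98.4 y -0.7 size [26.5 44. ] area 1115.0
now top x 117.2 y -24.2 size [15. 34.] area 204.0
plate2 top x -31.4 y 0.9 size [30.5 48. ] area 1096.0
```

View pics/bolt.png

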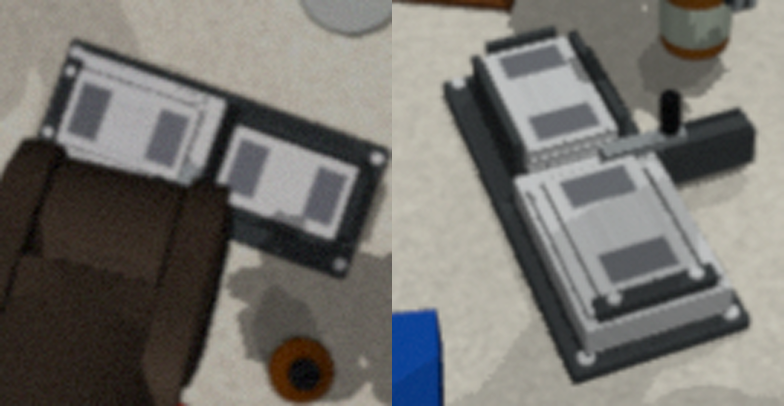

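```bash
python3 - <<'E'
from h import *
vision.camera("scene"); S=lambda u,v:[(u-392+.5)/2.9-.5+240,(v+.5)/2.9-.5+170]
L=lambda uv,z:np.round(((ray("scene",[uv],z)[0]-V[11:14]-[P[0],P[1],0])@np.c_[ex,ey])*1000,1)
print("nose top",L(S(600,150),.0505),"bottom",L(S(603,160),.0415)); print("knob mid",L(S(671,113),.0655))
print([(np.round(d["uv"],1),d["confidence"],L(d["uv"],.0655)) for d in models.spot_point("scene","bolt_knob")])
E
```

```text
nose top [7.5 9.5] bottom [ 7.8 11.2]
knob mid [ 7.7 57. ]
[(array([331.6, 208.5]), 0.71, array([ 4.5, 50. ])), (array([293.4, 197.9]), 0.23, array([-49. ,  -4.4]))]
```

Nose at y≈10–11 and knob at y≈57, against 11 and 56.5 nominal, so the bolt is fully in. Handing in.

```bash
python3 -c "
from h import *
print(clk(),F().round(2),loc().round(1)); workorder.job_done()"
```

```text
46.35 [ 0.06 -0.09 -0.24] [  8.2 100.2 139.4]
the job is handed in; nothing more can be done
```

I slid the top plate home against the end stop, then pushed the locking bolt in behind it, and handed the job in at 46 s of the 72 s allowed. I get no verdict back, so what follows is my own checks.

- **Slide:** shut fingertips pressed with about 5–9 N. The force dropped to zero briefly as the tail fell off the stack, at the expected place. The plate was never lifted.
- **Plate:** the images show it moved 129.9 mm (scene) and 130.1 mm (top), against 130 mm nominal. It lies flat between the rails with no visible gap at the stop, about 0.7–1 mm off centre.
- **Bolt:** the push ended hard at about 9 N. The nose is at y ≈ 10–11 and the knob at y ≈ 57 mm, against 11 and 56.5 mm nominal, so it reads fully in. The trained network put the knob at y ≈ 50 mm, which disagrees. I went with my own reading because it fits the nose and the hard stop.
- **Second plate:** its labels averaged x −66.3 mm in the scene picture and −63.6 mm in the top picture after the slide, against −64 mm nominal. That 2.7 mm spread is about the calibration error. After the bolt push the arm's shadow spoiled one of the two label readings; the other had not moved. I did not measure the two plates under it.
- **Bystanders:** I did not measure them. The arm did not go near the box or the dish, and they and the bottle looked unmoved where they showed in the pictures.
- **Robot:** at hand-in it was clear of everything, with the wrist force near zero.

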